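# Set the returned lamp stand's rod to the post and hold it

## Robot

A 6-joint arm with a two-finger parallel gripper is mounted at the origin on the work surface. World frame = base frame: x ahead of the robot, y to its left, z up, the work surface at z = 0. Lengths are in m, angles in rad, forces in N, time in s.
With the tool pointing down it reaches from about 0.35 to 0.85 m from the base axis. Payload 8.1 kg.
Tool frame: the origin (TCP) lies on the centre line of the jaws, within the pads' length; the fingertips stand 14 mm ahead of it and the grasp point (between the pads) lies 5 mm behind it; z points along the fingers, y is the direction in which the jaws open and shut (so a half turn about z gives the same grasp; the last joint's range is limited). The gripper opens to 93 mm and grips with 3 to 60 N. Pads are 15 mm wide; open, the fingers measure 128 mm over their backs; the gripper's body (75 mm by 188 mm) begins 65 mm behind the grasp point.
Start: joints at [1.245, 0.13, 1.488, -0, 1.523, -0.085], TCP at [0.143, 0.583, 0.233] pointing down, gripper open.
Joint ranges: [-2.96, 2.96], [-0.89, 2.26], [0.02, 2.5], [-1.34, 4.48], [0, 2.73], [-2.66, 2.66]. Speed limits (rad/s): [2.39, 2.39, 2.79, 3.14, 3.14, 3.14].

## Interface

Orientations are given as a rotation vector (axis times angle).
In Python, from plant import robot gives the robot as it stands.
- The arm moves only by the tool jog_arm, never from a script. Its argument "steps" is a list of rows, each a list of 7 numbers: the closure, from 0 (fully open) to 1 (shut), then the shift along the tool's x, y, z in m, then the turn, a rotation vector about the tool's x, y, z in rad. In form: [[jaw, tx, ty, tz, rx, ry, rz], ...]. A call has 1 to 5 rows; each row is the pose to reach, as a shift and turn from the pose measured when the call began, along the tool's axes at that moment; what a row does not reach only later rows make up. A row lasts 1/8 s, in which the tool goes at most 62.5 mm and 10.7 degrees, less where a joint would pass 70% of its speed; a pose out of reach is approached as far as the arm can. A call with a gripper value outside its range is refused whole. The fingers move at their own pace and stop on an object; "force" is the grip in N (left out, the last holds). Time passes only in rows, so rows that repeat a pose let the fingers close. It gives the time, the measured TCP pose, the force and the opening at its end, in the units of the state.
- robot.read_state(): the state, without advancing time (a new reading comes with each control period).
- robot.read_camera(name): name is "scene" or "side" or "wrist"; returns a dict with "image" (400x640x3 uint8, red, green, blue), "mtx" (3x3 intrinsics, pixels), "D" ([k1, k2, p1, p2, k3] as OpenCV has them; the pictures are not rectified), "extrinsics" (4x4, takes a point from camera to world coordinates); the wrist camera has in their place "tool_from_camera" (4x4, takes a point from camera to tool coordinates, whose origin is the TCP and whose axes are the flange's). Camera axes: x right, y down, z forward; pixel columns grow to the right and rows downward; lengths in m; the calibration is good to about 2 mm. A picture is of the moment at which its call begins: read the wrist's pose just before it. There is no depth.
- robot.close_job(): hands the job in, once; it reports no verdict.
The state is a dict: "t": time; "q": joint angles; "dq": joint speeds; "joint_torque": joint torques, N m; "tool_pos": TCP position; "orientation": TCP orientation; "force": force on the tool from outside, world axes, zero at the start; "wrist_torque": the same for the moment, N m; "opening": finger opening in m.
Only numpy, scipy, OpenCV 4.12 (cv2) and the standard library are available. Lean on these libraries where they do the work, as an engineer would, in place of code of your own. Each camera call takes 0.05 s, during which the arm holds its last target.

## Task

Stand the taller of the two setting posts upright on the small raised ledge beside the returned lamp stand and let go of it. Then draw the stand's rod straight up, without forcing it sideways in its bore, until the top of its cap is level with the top of that post. The rod stays partly in the column, the other things on the bench stay where they are, and the program finishes while still holding the rod steady at that height.

Things in the scene. Friction and masses are not known exactly. Their poses are not given: they have to be found in the camera images.
- stand: fixed: black disc 140 mm across, 12 mm thick, with an upright square aluminium column 44 x 44 mm, top 132 mm above the bench, bored down its middle (round, blind, 21.5 mm wide, 108 mm deep). Origin: on the bench, on the bore axis; z up; y points from the bore to the ledge, whose middle is 105 mm from the bore axis. Three clamps, up to 30 mm high, reach 86 mm from the axis.
- bore_mouth (a point): middle of the bore's mouth, on the column's top face, 132 mm above the bench
- ledge: fixed: aluminium ledge on a thin stem beside the stand, a flat level plate 30 mm (its x) by 50 mm (its y), 10 mm thick. Origin: middle of its top face. Its axes are parallel to the stand's. The top is 140 to 170 mm above the bench, different each time.
- rod: loose: steel rod in the bore, 20 mm across, 128 mm long, with a round black cap on top, 28 mm across, 30 mm high; 158 mm in all, 0.18 to 0.35 kg. Origin: middle of its lower end; z up along it. At the start it rests on the bore's floor, cap underside 20 mm and cap top 50 mm above the column. Let go, it drops back.
- rod_top (a point): middle of the top of the rod's cap, 158 mm above the rod's origin
- tall_post: loose: the taller setting post, plain aluminium, 80 mm tall: a round foot 28 mm across and 8 mm thick with a round stem 18 mm across above it, 0.06 to 0.10 kg. Origin: middle of its underside; z up. It stands upright on the bench to the right of the stand; which of the two places it has changes.
- tall_post_top (a point): middle of the tall post's flat top, 80 mm above its origin
- short_post: loose, not to be moved: the shorter setting post, the same shape but 50 mm tall. Origin: middle of its underside.
- tape_roll: loose, not to be moved: a roll of packing tape 96 mm across and 48 mm high lying flat. Origin: middle of its underside.
- knife: loose, not to be moved: a shut grey utility knife about 165 mm long and 20 mm high, lying flat along its x axis. Origin: underside, middle of the handle.
- phone_clip: loose, not to be moved: a black U-shaped phone holder, 70 x 30 x 42 mm. Origin: middle of its underside.
- screwdriver: loose, not to be moved: a screwdriver lying on the bench. Origin: on the bench below it.
- cup: loose, not to be moved: a grey cup, 74 mm across and 85 mm high. Origin: middle of its underside.
There are look-alikes about, which are no part of the job. What is shaped like the tall_post but purple is not meant.

How it is judged:
On the way:
1. the tall post stands on the ledge, released, while the rod is still fully down in the bore (z of tall_post in the frame of ledge between -0.004 and 0.004 m and horizontal distance between tall_post and ledge below 0.035 m and angle between tall_post's own z axis and vertical below 0.06 rad and contact force between the fingers and tall_post below 0.1 N and contact force between tall_post and ledge above 0.2 N and z of rod_top in the frame of bore_mouth below 0.058 m), for 0.2 s.
At the end, for the whole second after the job is handed in: The tall post stands upright on the ledge, touched by no part of the robot; the rod, still at least 25 mm deep in the bore and in line with it, is held by the gripper, still, with the top of its cap within 7 mm of the height of the post's top, and pressed against the bore with less than 30 N (z of tall_post in the frame of ledge between -0.004 and 0.004 m and horizontal distance between tall_post and ledge below 0.035 m and angle between tall_post's own z axis and vertical below 0.06 rad and contact force between each of the arm, the fingers and tall_post below 0.1 N and z of rod_top in the frame of tall_post_top between -0.007 and 0.007 m and z of rod in the frame of bore_mouth below -0.025 m and horizontal distance between rod and bore_mouth below 0.004 m and angle between the z axis of rod and the z axis of stand, either way round below 0.06 rad and linear speed of rod below 0.02 m/s and contact force between the fingers and rod above 2 N and contact force between rod and stand below 30 N); the arm keeps its last pose, push and grip.
It fails at once if the rod leaves the bore (z of rod in the frame of bore_mouth above -0.01 m).
It fails at once if the rod is jammed: forced against the bore with more than 50 N while it is being drawn out (contact force between rod and stand above 50 N and z of rod_top in the frame of bore_mouth above 0.055 m).
It fails at once if another thing on the bench is moved more than 20 mm (distance of any of short_post, tape_roll, knife, phone_clip, screwdriver, cup from where it was at the start of the episode above 0.02 m).
It also fails if it takes over 51 s, if anything falls off the work surface, if the arm or the gripper's body presses on something with over 40 N, if the wrist force passes 120 N, or if a joint passes its speed limit or range.

## Working session

There is one attempt and no reset: what is moved stays moved. The work goes in short steps, Python scripts to look and compute and a tool call to move; the robot and the scene stay as the last step left them, time stands still between calls to the robot, and variables do not carry over. Pictures are saved under pics/ and viewed, and the job is handed in when it is done.

Besides the shell and the picture viewer there is one more tool, called after ">>>" as name(argument=value, ...), one argument or row to a line, values as JSON. jog_arm: Moves the arm, as the interface text tells. Its arguments: {"type":"object","properties":{"steps":{"type":"array"},"force":{"type":"number"}},"required":["steps"]}

```bash
ls; mkdir -p pics
python3 - <<'E'
from plant import robot
import cv2,pickle
s=robot.read_state();print(s)
for n in ["scene","side","wrist"]:
    c=robot.read_camera(n);cv2.imwrite(f"pics/{n}0.png",c["image"][:,:,::-1]);pickle.dump(c,open(f"{n}0.pkl","wb"))
    print(n,c["mtx"].tolist(),c["D"],(c.get("extrinsics") if "extrinsics" in c else c["tool_from_camera"]))
E
```

```text
pics
{'t': 0.0, 'q': array([ 1.24462152e+00,  1.31149172e-01,  1.48926214e+00,  1.71500520e-05,
        1.52303262e+00, -8.54036105e-02]), 'dq': array([ 7.36229223e-04,  1.11964858e-03, -7.05552682e-05, -1.34724138e-03,
        4.18903704e-04,  7.57777783e-04]), 'joint_torque': array([-1.00541649e-03, -5.59848690e+01, -4.91752946e+01,  7.65645225e-02,
        3.59807862e-02, -1.07921812e-04]), 'tool_pos': array([0.14286867, 0.58217667, 0.23160402]), 'orientation': array([-3.77243354e-01, -3.11846143e+00,  2.84077069e-03]), 'force': array([-0.21698238,  0.27235138,  0.18393219]), 'wrist_torque': array([-0.01028295,  0.03885489,  0.07283636]), 'opening': 0.09318044811301456}
scene [[506.8153791333249, 0.0, 323.40347439011504], [0.0, 506.8153791333249, 189.33958936771904], [0.0, 0.0, 1.0]] [-0.09353409  0.          0.          0.          0.        ] [[ 0.1466922   0.68080123 -0.71762879  1.68393486]
 [ 0.98892629 -0.0844335   0.12204826 -0.23921003]
 [ 0.02249869 -0.72758551 -0.68564797  1.1830148 ]
 [ 0.          0.          0.          1.        ]]
side [[423.91910363919527, 0.0, 316.09987215040155], [0.0, 423.91910363919527, 198.74508280738002], [0.0, 0.0, 1.0]] [-0.01544282  0.          0.          0.          0.        ] [[-0.9963034  -0.04836071  0.07099838  0.50500595]
 [-0.08398984  0.72188859 -0.68689342  0.70550297]
 [-0.01803426 -0.69031739 -0.72328187  0.91353491]
 [ 0.          0.          0.          1.        ]]
wrist [[293.02262593998046, 0.0, 320.85769712042276], [0.0, 293.02262593998046, 192.36489855977155], [0.0, 0.0, 1.0]] [-0.0243338  0.         0.         0.         0.       ] [[-4.64146621e-04 -9.54280050e-01 -2.98913651e-01  8.45891138e-02]
 [ 9.99999881e-01 -3.98033952e-04 -2.82057062e-04  6.31892916e-04]
 [ 1.50183646e-04 -2.98913746e-01  9.54280121e-01 -1.51442987e-01]
 [ 0.00000000e+00  0.00000000e+00  0.00000000e+00  1.00000000e+00]]
```

View pics/scene0.png

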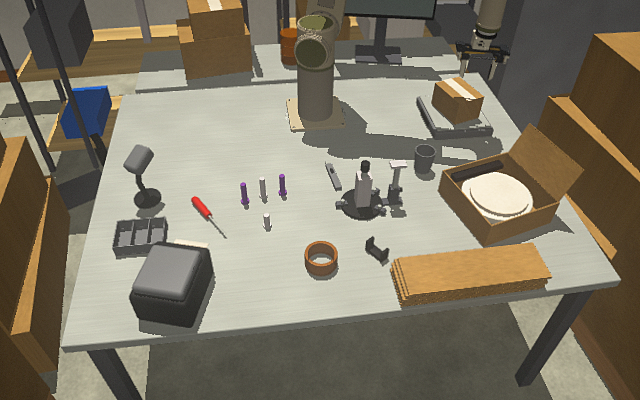

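View pics/side0.png

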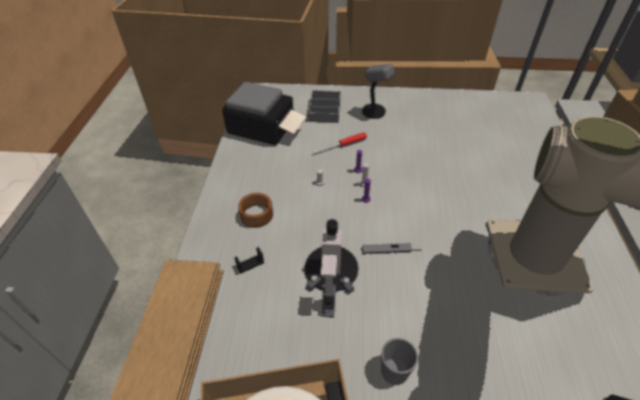

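View pics/wrist0.png

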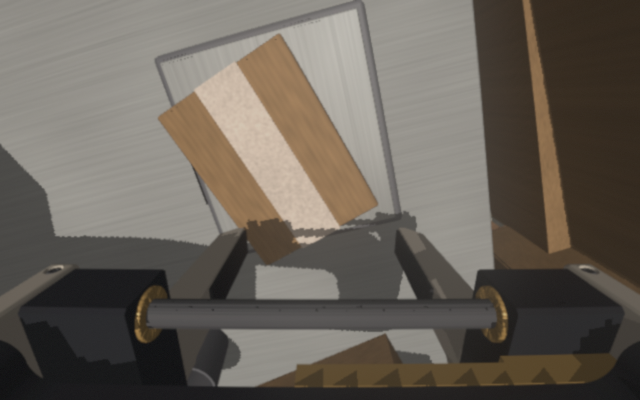

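Candidates in the scene picture: a plain tall post at (263,188), purple posts at (244,193) and (282,185), and a plain short post at (267,221). The plain, taller one at (263,188) fits the description, so I'll check it in a close crop.

```bash
cat > h.py <<'E'
import numpy as np,cv2,pickle
from scipy.spatial.transform import Rotation as R
def load(n): return pickle.load(open(n+".pkl","rb"))
def ray(c,uv,T=None):
    T=c["extrinsics"] if T is None else T
    p=cv2.undistortPoints(np.array([[uv]],float),c["mtx"],c["D"])[0,0]
    return T[:3,3],T[:3,:3]@np.array([p[0],p[1],1])
def onz(c,uv,z,T=None):
    o,d=ray(c,uv,T); return o+d*(z-o[2])/d[2]
def tri(rays):
    A=0;b=0
    for o,d in rays:
        d=d/np.linalg.norm(d);P=np.eye(3)-np.outer(d,d);A=A+P;b=b+P@o
    x=np.linalg.solve(A,b); return x,[np.linalg.norm(np.cross(x-o,d/np.linalg.norm(d))) for o,d in rays]
def proj(c,X,T=None):
    T=c["extrinsics"] if T is None else T
    Ti=np.linalg.inv(T); r=cv2.Rodrigues(Ti[:3,:3])[0]
    return cv2.projectPoints(np.array([X],float),r,Ti[:3,3],c["mtx"],c["D"])[0][0,0]
def crop(img,x0,y0,x1,y1,k,name):
    cv2.imwrite(name,cv2.resize(img[y0:y1,x0:x1,::-1],None,fx=k,fy=k,interpolation=cv2.INTER_CUBIC))
def tooltf(s):
    T=np.eye(4);T[:3,:3]=R.from_rotvec(s["orientation"]).as_matrix();T[:3,3]=s["tool_pos"];return T
E
python3 - <<'E'
from h import *
s=load("scene0")["image"];d=load("side0")["image"]
crop(s,230,165,300,235,8,"pics/c1.png")
crop(s,325,145,425,225,8,"pics/c2.png")
crop(d,310,140,380,210,8,"pics/c3.png")
crop(d,295,210,365,320,5,"pics/c4.png")
E
```

```text
(no output)
```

View pics/c1.png

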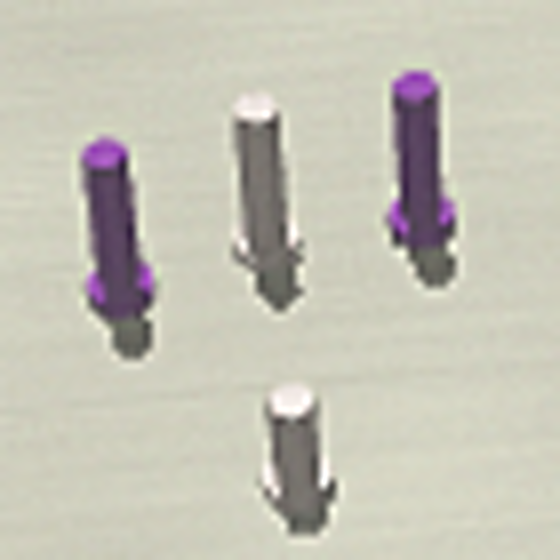

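View pics/c2.png

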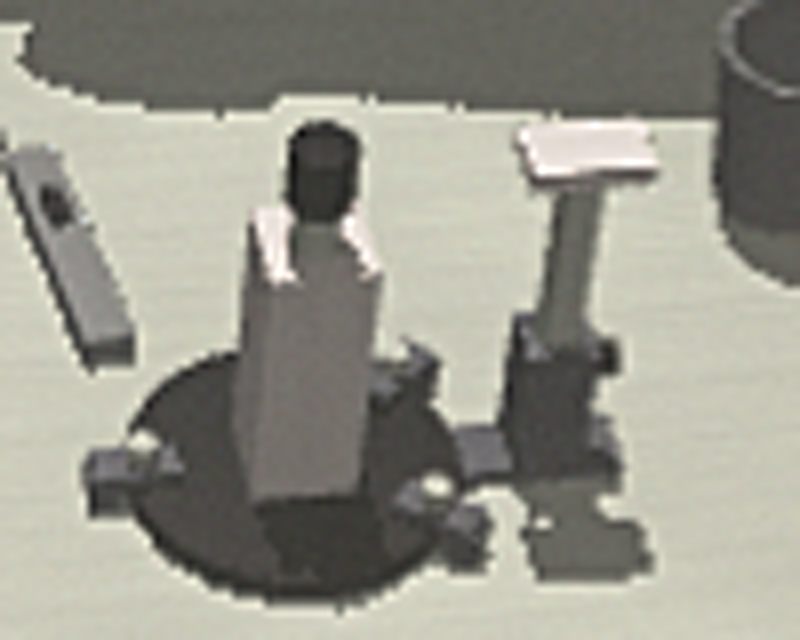

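View pics/c3.png

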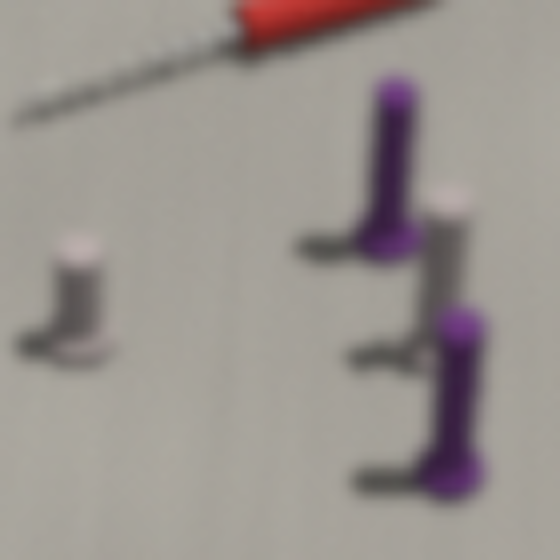

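View pics/c4.png

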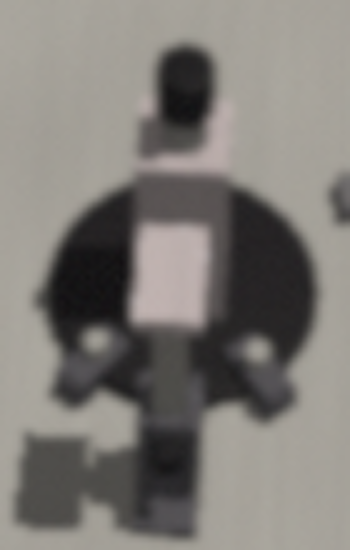

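Run:
```python
from h import *
s=load("scene0");d=load("side0")
S=lambda x,y,k,a,b:(a+(x+.5)/k-.5,b+(y+.5)/k-.5)
def T(n,a,b):
    x,e=tri([ray(s,a),ray(d,b)]);print(n,x.round(4),np.round(e,4));return x
T("tall top",S(257,107,8,230,165),S(448,200,8,310,140))
T("short top",S(292,400,8,230,165),S(78,248,8,310,140))
T("purpleL top",S(105,153,8,230,165),S(397,92,8,310,140))
T("purpleR top",S(416,87,8,230,165),S(461,328,8,310,140))
for n,a in [("t",(257,107)),("pl",(105,153)),("pr",(416,87))]: print(n,onz(s,S(*a,8,230,165),.08))
T("cap top",S(325,140,8,325,145),S(187,68,5,295,210))
print(onz(s,S(325,140,8,325,145),.182),onz(d,S(187,68,5,295,210),.182))
ls=[(517,127),(645,122),(660,170),(535,180)]
ld=[(137,225),(137,225),(0,0),(0,0)]
# ledge: side corners TL(137,225) TR(210,225) BR(205,325) BL(130,325)
m1=np.mean(ls,0);m2=np.mean([(137,225),(210,225),(205,325),(130,325)],0)
x=T("ledge mid",S(*m1,8,325,145),S(*m2,5,295,210))
for p in ls: print("s",onz(s,S(*p,8,325,145),x[2]).round(4))
for p in [(137,225),(210,225),(205,325),(130,325)]: print("d",onz(d,S(*p,5,295,210),x[2]).round(4))
st=robot=None
```

```text
tall top [ 0.4533 -0.2335  0.0811] [0.0005 0.0005]
short top [ 0.5899 -0.2302  0.0514] [0.0001 0.0001]
purpleL top [ 0.4726 -0.2953  0.0801] [0.0008 0.0008]
purpleR top [ 0.448  -0.1682  0.0796] [0.001 0.001]
t [ 0.4514851  -0.23370573  0.08      ]
pl [ 0.47152355 -0.29570206  0.08      ]
pr [ 0.44724169 -0.16871066  0.08      ]
cap top [0.5339 0.0843 0.1831] [0.0011 0.0011]
[0.53135149 0.08411362 0.182     ] [0.53454074 0.08448339 0.182     ]
ledge mid [0.5354 0.1892 0.17  ] [0.0001 0.0001]
s [0.5187 0.1645 0.17  ]
s [0.5217 0.2154 0.17  ]
s [0.5505 0.2136 0.17  ]
s [0.5505 0.1637 0.17  ]
d [0.5513 0.1642 0.17  ]
d [0.52  0.162 0.17 ]
d [0.5195 0.213  0.17  ]
d [0.5504 0.2152 0.17  ]
```

The crop confirms the choice. The plain post at (263,178) is taller than the plain one at (267,215), and the purple posts stand about 63 mm either side of it. I'll grasp with the jaws along world x, clear of the purple posts.

```bash
cat >> h.py <<'E'
RT=np.array([[0,1,0],[1,0,0],[0,0,-1.]])
def go(p,Rt=RT,s=None):
    from plant import robot
    s=s or robot.read_state(); T=tooltf(s)
    print("t",round(s["t"],2),"pos",s["tool_pos"].round(4),"F",s["force"].round(1),"op",round(s["opening"],4))
    print("shift",(T[:3,:3].T@(np.array(p)-T[:3,3])).round(4),"turn",R.from_matrix(T[:3,:3].T@Rt).as_rotvec().round(4))
E
python3 -c "
from h import *
go([.40,.33,.31])"
```

```text
t 0.15 pos [0.1429 0.5823 0.2318] F [0.6 0.6 0.1] op 0.093
shift [-0.3098 -0.1838 -0.0779] turn [-1.30e-03  8.00e-04  1.33e+00]
```

>>> jog_arm(
  steps=[
    [0, -0.02, -0.01, -0.05, 0, 0, 0.18],
    [0, -0.075, -0.045, -0.078, 0, 0, 0.36],
    [0, -0.13, -0.078, -0.078, 0, 0, 0.54],
    [0, -0.18, -0.107, -0.078, 0, 0, 0.72],
    [0, -0.23, -0.137, -0.078, 0, 0, 0.9],
  ],
)

```text
t: 0.78
tool_pos: [0.3343, 0.3934, 0.3099]
orientation: [1.703, 2.639, -0.002]
force: [1.4, 0.8, 0.3]
opening: 0.0931
```

```bash
python3 -c "
from h import *
go([.45,.0,.25])"
```

```text
t 0.78 pos [0.3343 0.3934 0.3099] F [1.4 0.8 0.3] op 0.0931
shift [-0.4061 -0.0565  0.0604] turn [-0.0005  0.0011  0.4245]
```

>>> jog_arm(
  steps=[
    [0, -0.06, -0.008, 0, 0, 0, 0.08],
    [0, -0.12, -0.016, 0, 0, 0, 0.17],
    [0, -0.18, -0.024, 0, 0, 0, 0.25],
    [0, -0.24, -0.032, 0, 0, 0, 0.34],
    [0, -0.3, -0.04, 0, 0, 0, 0.4245],
  ],
)

```text
t: 1.4
tool_pos: [0.4214, 0.1017, 0.3102]
orientation: [2.224, 2.218, -0.001]
force: [1.5, -0.2, 0.7]
opening: 0.093
```

```bash
python3 -c "
from h import *
go([.4525,-.2336,.20])"
```

```text
t 1.4 pos [0.4214 0.1017 0.3102] F [ 1.5 -0.2  0.7] op 0.093
shift [-0.335   0.032   0.1106] turn [ 0.0001  0.0012 -0.0026]
```

>>> jog_arm(
  steps=[
    [0, -0.06, 0.006, 0.0, 0, 0, 0],
    [0, -0.12, 0.012, 0.02, 0, 0, 0],
    [0, -0.18, 0.018, 0.04, 0, 0, 0],
    [0, -0.24, 0.024, 0.06, 0, 0, 0],
    [0, -0.29, 0.03, 0.08, 0, 0, 0],
  ],
)

```text
t: 2.02
tool_pos: [0.4504, -0.1908, 0.2299]
orientation: [2.224, 2.217, -0.001]
force: [1.6, 0.2, -0.0]
opening: 0.0932
```

>>> jog_arm(
  steps=[
    [0, -0.045, 0.002, 0.03, 0, 0, 0],
    [0, -0.045, 0.002, 0.03, 0, 0, 0],
    [0, -0.045, 0.002, 0.03, 0, 0, 0],
  ],
)

```text
t: 2.4
tool_pos: [0.4521, -0.2355, 0.2]
orientation: [2.226, 2.216, -0.001]
force: [-0.1, -0.2, 0.8]
opening: 0.0929
```

```bash
python3 -c "
from h import *
from plant import robot
s=robot.read_state();c=robot.read_camera('wrist');c['s']=s
pickle.dump(c,open('w1.pkl','wb'))
T=tooltf(s)@c['tool_from_camera']
print('exp px',proj(c,[.4525,-.2336,.08],T),proj(c,[.4525,-.2336,.0],T))
cv2.imwrite('pics/w1.png',c['image'][:,:,::-1])
go([.4525,-.2336,.20])"
```

```text
exp px [322.00839294 189.93299751] [321.86015543 170.87381275]
t 2.45 pos [ 0.4526 -0.2352  0.2007] F [0.7 0.5 0.5] op 0.0927
shift [ 0.0016 -0.0001  0.0007] turn [ 0.0013  0.0013 -0.0031]
```

View pics/w1.png

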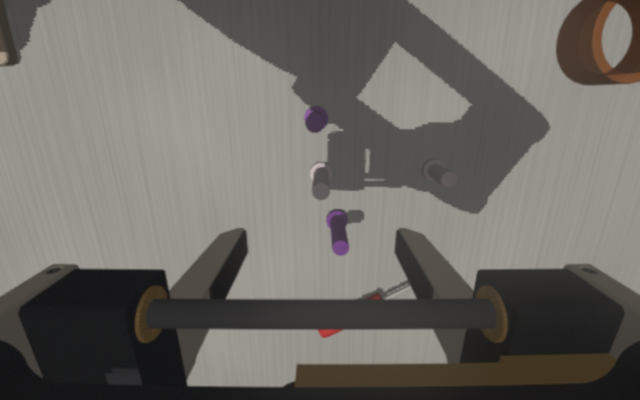

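The wrist view shows the plain post's top at (321,190) against a predicted (322,190), so the position is confirmed. The purple posts are at (316,118) and (340,246). Descending now.

>>> jog_arm(
  steps=[
    [0, 0.001, 0, 0.04, 0, 0, 0],
    [0, 0.001, 0, 0.08, 0, 0, 0],
    [0, 0.001, 0, 0.12, 0, 0, 0],
    [0, 0.001, 0, 0.155, 0, 0, 0],
    [0, 0.001, 0, 0.155, 0, 0, 0],
  ],
  force=20,
)

```text
t: 3.08
tool_pos: [0.4515, -0.2321, 0.044]
orientation: [-2.221, -2.218, 0.001]
force: [-0.8, 0.1, 0.8]
opening: 0.0931
```

>>> jog_arm(
  steps=[
    [1, 0, 0, 0, 0, 0, 0],
    [1, 0, 0, 0, 0, 0, 0],
    [1, 0, 0, 0, 0, 0, 0],
    [1, 0, 0, 0, 0, 0, 0],
    [1, 0, 0, 0, 0, 0, 0],
  ],
  force=20,
)

```text
t: 3.7
tool_pos: [0.4516, -0.2323, 0.0443]
orientation: [-2.222, -2.218, 0.001]
force: [-0.5, 0.3, -0.3]
opening: 0.0478
```

>>> jog_arm(
  steps=[
    [1, 0, 0, 0, 0, 0, 0],
    [1, 0, 0, 0, 0, 0, 0],
    [1, 0, 0, 0, 0, 0, 0],
    [1, 0, 0, 0, 0, 0, 0],
  ],
)

```text
t: 4.2
tool_pos: [0.4516, -0.2323, 0.0442]
orientation: [-2.222, -2.218, 0.001]
force: [-1.0, 0.2, -0.3]
opening: 0.0176
```

>>> jog_arm(
  steps=[
    [1, 0, 0, 0, 0, 0, 0],
    [1, 0, 0, -0.02, 0, 0, 0],
    [1, 0, 0, -0.06, 0, 0, 0],
    [1, 0, 0, -0.11, 0, 0, 0],
    [1, 0, 0, -0.16, 0, 0, 0],
  ],
)

```text
t: 4.82
tool_pos: [0.4515, -0.2322, 0.2054]
orientation: [-2.221, -2.218, 0.001]
force: [-0.6, -0.6, -0.7]
opening: 0.0179
```

```bash
python3 -c "
from h import *
from plant import robot
c=robot.read_camera('wrist')
cv2.imwrite('pics/w2.png',c['image'][:,:,::-1])
go([.4,-.05,.29])"
```

```text
t 4.88 pos [ 0.4544 -0.234   0.2136] F [ 1.1 -1.1  5.7] op 0.0179
shift [ 0.1836 -0.0542 -0.0775] turn [ 0.0062  0.0043 -0.0014]
```

View pics/w2.png

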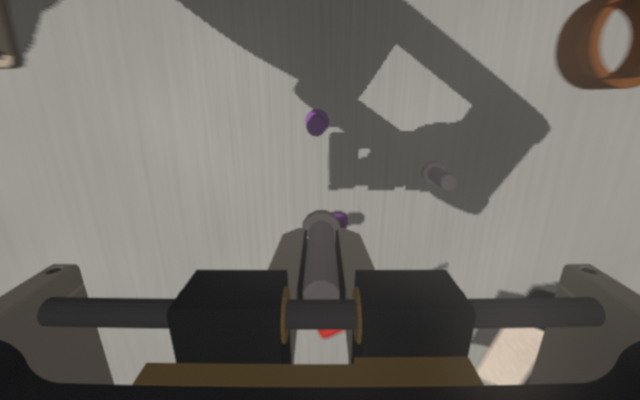

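The post is held upright between the pads, with its foot visible at (322,220). I'll carry it over to the ledge at z 0.28.

>>> jog_arm(
  steps=[
    [1, 0, 0, -0.04, 0, 0, 0],
    [1, 0.04, 0.008, -0.07, 0, 0, 0],
    [1, 0.09, 0.018, -0.07, 0, 0, 0],
    [1, 0.14, 0.028, -0.07, 0, 0, 0],
    [1, 0.19, 0.037, -0.07, 0, 0, 0],
  ],
)

```text
t: 5.5
tool_pos: [0.4913, -0.0422, 0.2828]
orientation: [2.218, 2.214, 0.002]
force: [0.1, 0.8, -0.6]
opening: 0.018
```

>>> jog_arm(
  steps=[
    [1, 0.04, 0.008, 0, 0, 0, 0],
    [1, 0.08, 0.016, 0, 0, 0, 0],
    [1, 0.12, 0.024, 0, 0, 0, 0],
    [1, 0.16, 0.032, 0, 0, 0, 0],
    [1, 0.2, 0.04, 0, 0, 0, 0],
  ],
)

```text
t: 6.12
tool_pos: [0.5317, 0.1591, 0.2819]
orientation: [2.218, 2.214, 0.002]
force: [0.2, -0.9, -0.7]
opening: 0.0176
```

```bash
python3 -c "
from h import *
go([.5354,.1892,.25])"
```

```text
t 6.12 pos [0.5317 0.1591 0.2819] F [ 0.2 -0.9 -0.7] op 0.0176
shift [0.0303 0.0034 0.0318] turn [ 0.0063  0.0044 -0.0016]
```

>>> jog_arm(
  steps=[
    [1, 0.015, 0.002, 0, 0.003, 0.002, 0],
    [1, 0.03, 0.0034, 0.01, 0.006, 0.004, -0.0016],
    [1, 0.03, 0.0034, 0.03, 0.006, 0.004, -0.0016],
    [1, 0.03, 0.0034, 0.05, 0.006, 0.004, -0.0016],
    [1, 0.03, 0.0034, 0.055, 0.006, 0.004, -0.0016],
  ],
)

```text
t: 6.75
tool_pos: [0.5341, 0.1875, 0.2236]
orientation: [-2.222, -2.219, 0.006]
force: [-0.2, 0.8, -1.1]
opening: 0.0178
```

```bash
python3 -c "
from h import *
from plant import robot
for n in ['scene','side','wrist']:
    c=robot.read_camera(n);pickle.dump(c,open(n+'3.pkl','wb'))
    if n=='scene': crop(c['image'],330,110,430,190,8,'pics/s3.png')
    if n=='side': crop(c['image'],285,200,375,300,6,'pics/d3.png')
    if n=='wrist': cv2.imwrite('pics/w3.png',c['image'][:,:,::-1])
go([.5354,.1892,.214])"
```

```text
t 6.9 pos [0.5354 0.1882 0.2265] F [-0.3  0.1  0.1] op 0.0179
shift [ 0.001  -0.      0.0125] turn [-0.0002  0.0006 -0.0008]
```

View pics/s3.png

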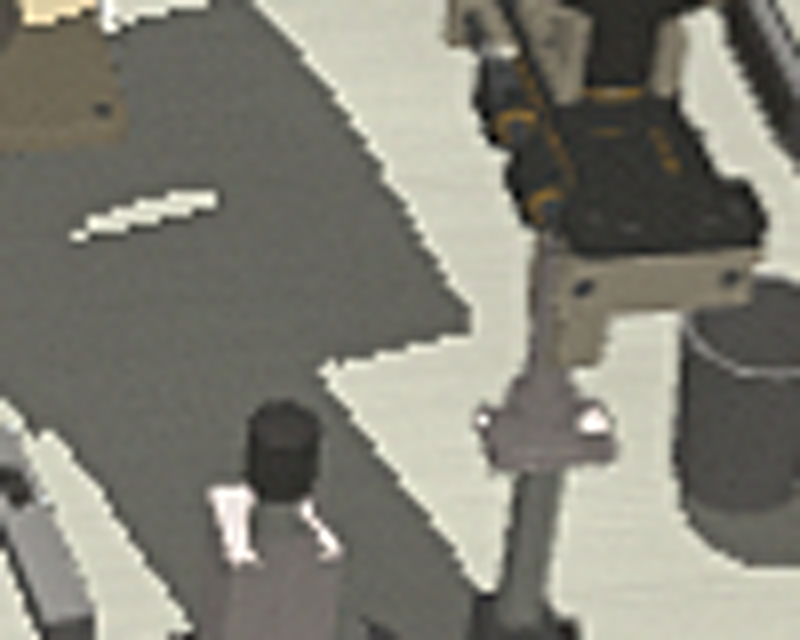

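View pics/d3.png

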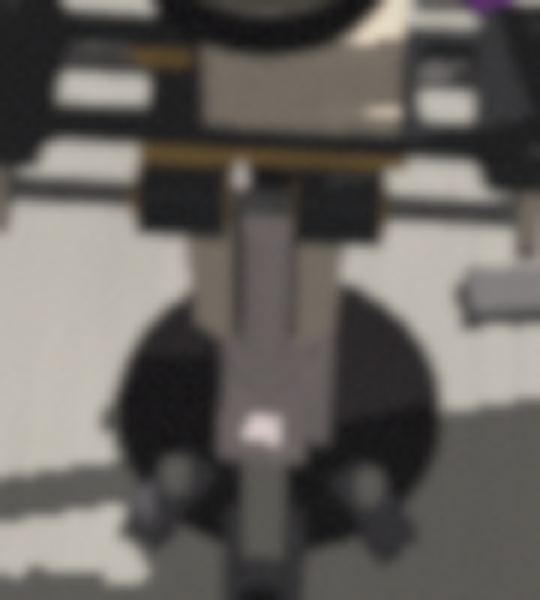

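View pics/w3.png

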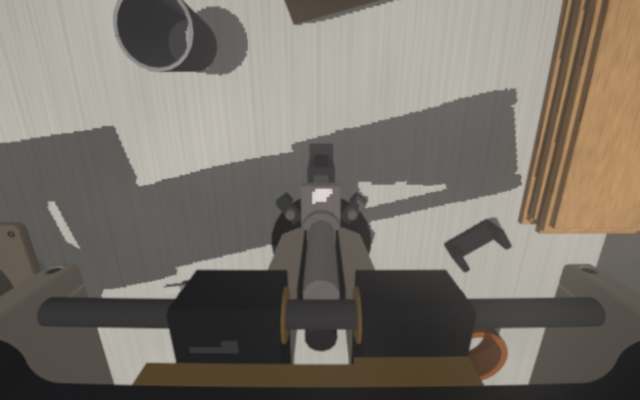

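All three views show the post's foot centred over the ledge. I'll lower it gently, watching the force.

>>> jog_arm(
  steps=[
    [1, 0.001, 0, 0.004, 0, 0, 0],
    [1, 0.001, 0, 0.007, 0, 0, 0],
    [1, 0.001, 0, 0.009, 0, 0, 0],
    [1, 0.001, 0, 0.01, 0, 0, 0],
    [1, 0.001, 0, 0.01, 0, 0, 0],
  ],
)

```text
t: 7.52
tool_pos: [0.5354, 0.1893, 0.2165]
orientation: [2.222, 2.221, -0.001]
force: [-0.5, 0.1, -1.3]
opening: 0.0175
```

>>> jog_arm(
  steps=[
    [1, 0, 0, 0.001, 0, 0, 0],
    [1, 0, 0, 0.002, 0, 0, 0],
    [1, 0, 0, 0.002, 0, 0, 0],
  ],
)

```text
t: 7.9
tool_pos: [0.5354, 0.1892, 0.2144]
orientation: [2.222, 2.22, -0.001]
force: [-0.5, -0.3, -0.4]
opening: 0.0179
```

>>> jog_arm(
  steps=[
    [1, 0, 0, 0.001, 0, 0, 0],
    [1, 0, 0, 0.001, 0, 0, 0],
  ],
)

```text
t: 8.15
tool_pos: [0.5355, 0.1893, 0.2141]
orientation: [2.222, 2.22, -0.0]
force: [-1.6, -0.0, 4.2]
opening: 0.0178
```

>>> jog_arm(
  steps=[
    [1, 0, 0, 0.001, 0, 0, 0],
    [1, 0, 0, 0.001, 0, 0, 0],
  ],
)

```text
t: 8.4
tool_pos: [0.5355, 0.1893, 0.2141]
orientation: [2.222, 2.22, 0.0]
force: [-3.3, -1.7, 6.5]
opening: 0.0181
```

>>> jog_arm(
  steps=[
    [1, 0, 0, 0.001, 0, 0, 0],
    [1, 0, 0, 0.001, 0, 0, 0],
  ],
)

```text
t: 8.65
tool_pos: [0.5355, 0.1893, 0.2141]
orientation: [2.221, 2.22, 0.001]
force: [-4.6, -0.9, 7.1]
opening: 0.018
```

Contact came at TCP z 0.2141, which puts the ledge top at about 0.170, in agreement with the camera. Releasing.

>>> jog_arm(
  steps=[
    [0.4, 0, 0, 0, 0, 0, 0],
    [0.4, 0, 0, 0, 0, 0, 0],
    [0.4, 0, 0, 0, 0, 0, 0],
    [0.4, 0, 0, 0, 0, 0, 0],
    [0.4, 0, 0, 0, 0, 0, 0],
  ],
)

```text
t: 9.28
tool_pos: [0.5355, 0.1893, 0.2139]
orientation: [2.222, 2.22, 0.001]
force: [-0.1, 0.9, 0.3]
opening: 0.0553
```

>>> jog_arm(
  steps=[
    [0.4, 0, 0, 0, 0, 0, 0],
    [0.4, 0, 0, -0.02, 0, 0, 0],
    [0.4, 0, 0, -0.05, 0, 0, 0],
    [0.4, 0, 0, -0.08, 0, 0, 0],
    [0.4, 0, 0, -0.1, 0, 0, 0],
  ],
)

```text
t: 9.9
tool_pos: [0.536, 0.1895, 0.3173]
orientation: [2.22, 2.219, 0.005]
force: [0.5, -0.7, -0.3]
opening: 0.0559
```

```bash
python3 -c "
from h import *
from plant import robot
for n in ['scene','side']:
    c=robot.read_camera(n);pickle.dump(c,open(n+'4.pkl','wb'))
    if n=='scene': crop(c['image'],330,110,430,190,8,'pics/s4.png')
    if n=='side': crop(c['image'],285,200,375,300,6,'pics/d4.png')
go([.534,.0843,.31])"
```

```text
t 10.0 pos [0.5367 0.1896 0.3178] F [-0.1 -0.6 -0.3] op 0.0558
shift [-0.1054 -0.0026  0.0077] turn [ 0.0064 -0.001  -0.0007]
```

View pics/s4.png

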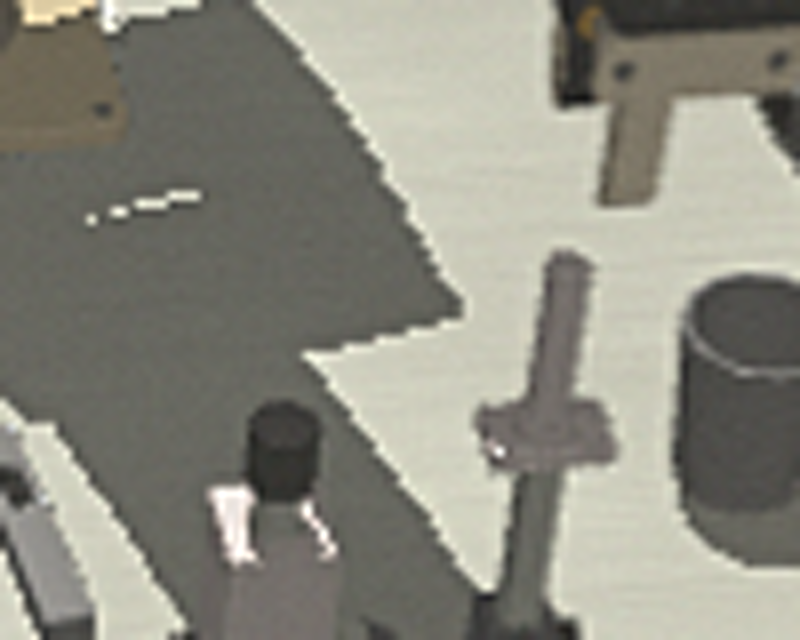

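View pics/d4.png

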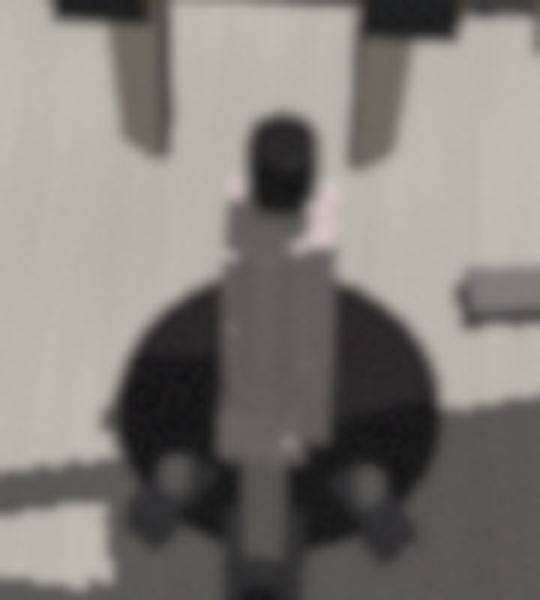

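The post stands on the ledge and is free, with its top at about (566,255) in the crop. The rod's cap is still down at (283,410). Next I'll refine the cap's centre.

Run:
```python
from h import *
a=load("scene4")["image"];b=load("side4")["image"]
def cr(img,x0,y0,x1,y1,k):
    c=np.clip(img[y0:y1,x0:x1].astype(float)*2.2,0,255).astype(np.uint8)
    return cv2.resize(c[:,:,::-1],None,fx=k,fy=k,interpolation=cv2.INTER_CUBIC)
cv2.imwrite("pics/cap.png",np.hstack([cr(a,355,155,375,180,16),cr(b,320,215,345,240,16)]))
```

```text
(no output)
```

View pics/cap.png

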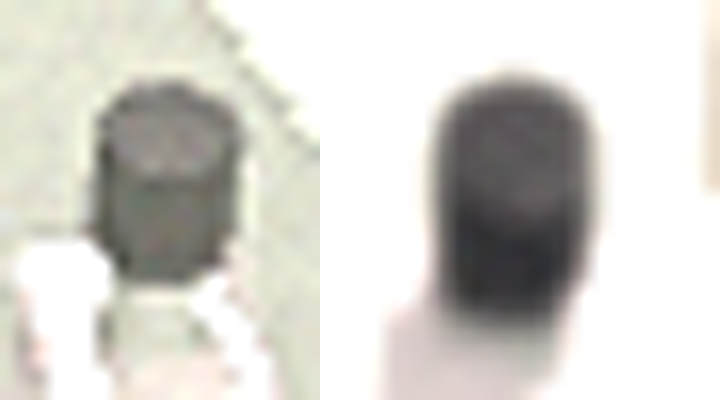

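Run:
```python
from h import *
s=load("scene4");d=load("side4")
S=lambda x,y,k,a,b:(a+(x+.5)/k-.5,b+(y+.5)/k-.5)
a=S(169,128,16,355,155);b=S(197,140,16,320,215)
print(tri([ray(s,a),ray(d,b)]),onz(s,a,.182),onz(d,b,.182))
# post top
a=S(567,260,8,330,110);print(onz(s,a,.25))
go([.534,.084,.31])
```

```text
(array([0.53438608, 0.0837845 , 0.18190263]), [np.float64(0.0008456297825760464), np.float64(0.0008456297825759897)]) [0.5334989  0.08336688 0.182     ] [0.53487869 0.0847477  0.182     ]
[0.53090804 0.18725205 0.25      ]
t 10.0 pos [0.5367 0.1896 0.3178] F [-0.1 -0.6 -0.3] op 0.0558
shift [-0.1057 -0.0026  0.0077] turn [ 0.0064 -0.001  -0.0007]
```

>>> jog_arm(
  steps=[
    [0.4, -0.03, -0.001, 0, 0.003, 0, 0],
    [0.4, -0.07, -0.002, 0.004, 0.006, 0, 0],
    [0.4, -0.1055, -0.0025, 0.008, 0.0064, -0.001, 0],
    [0.4, -0.1055, -0.0025, 0.008, 0.0064, -0.001, 0],
    [0.4, -0.1055, -0.0025, 0.008, 0.0064, -0.001, 0],
  ],
  force=25,
)

```text
t: 10.62
tool_pos: [0.5339, 0.0845, 0.309]
orientation: [-2.222, -2.219, 0.001]
force: [-0.1, 0.1, -0.7]
opening: 0.0557
```

```bash
python3 -c "
from h import *
from plant import robot
s=robot.read_state();c=robot.read_camera('wrist')
T=tooltf(s)@c['tool_from_camera']
print('exp px',proj(c,[.5343,.084,.182],T),'mouth',proj(c,[.5343,.084,.132],T),'base',proj(c,[.5343,.084,.012],T),'post',proj(c,[.5354,.1892,.25],T))
cv2.imwrite('pics/w5.png',c['image'][:,:,::-1])
pickle.dump(dict(c,s=s),open('w5.pkl','wb'))
go([.5343,.084,.21])"
```

```text
exp px [322.09319466 190.23015576] mouth [322.02982387 177.57118186] base [321.93195695 158.06556038] post [323.82854776  69.42668751]
t 10.68 pos [0.534  0.0848 0.3092] F [0.3 0.4 0.2] op 0.0558
shift [-0.0009  0.0004  0.0992] turn [-0.0007 -0.0004 -0.0003]
```

View pics/w5.png

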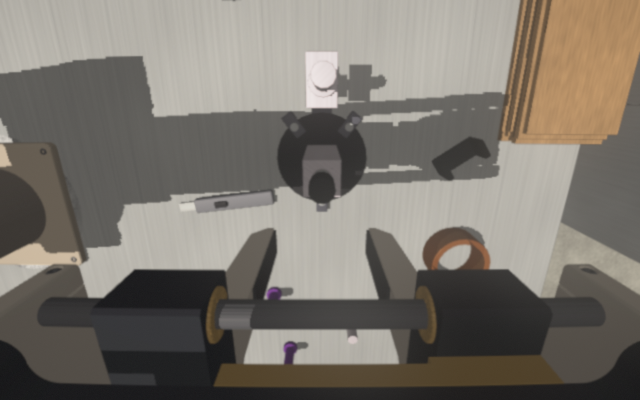

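Run:
```python
from h import *
c=load("w5");i=c["image"]
x=np.clip(i[40:215,290:360].astype(float)*1.3,0,255).astype(np.uint8)
j=i[165:215,290:360].astype(float)*2.5
k=i[45:115,290:360].astype(float)*0.8
f=lambda a:cv2.resize(np.clip(a,0,255).astype(np.uint8)[:,:,::-1],None,fx=5,fy=5,interpolation=cv2.INTER_CUBIC)
cv2.imwrite("pics/w5c.png",np.vstack([f(k),f(j)]))
```

```text
(no output)
```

View pics/w5c.png

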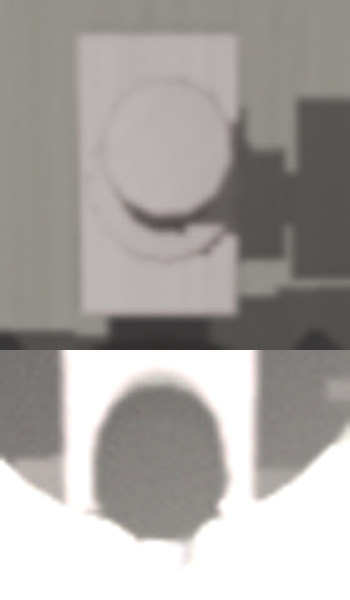

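The cap centre is at (322,190) and the post top at about (323.5,75), both as predicted. Descending to the cap.

>>> jog_arm(
  steps=[
    [0.4, -0.001, 0.0003, 0.04, 0, 0, 0],
    [0.4, -0.001, 0.0003, 0.08, 0, 0, 0],
    [0.4, -0.001, 0.0003, 0.12, 0, 0, 0],
    [0.4, -0.001, 0.0003, 0.145, 0, 0, 0],
    [0.4, -0.001, 0.0003, 0.145, 0, 0, 0],
  ],
)

```text
t: 11.3
tool_pos: [0.5323, 0.0848, 0.1617]
orientation: [-2.217, -2.22, 0.006]
force: [0.2, 0.6, 0.1]
opening: 0.0554
```

>>> jog_arm(
  steps=[
    [0.4, 0, 0, 0, 0, 0, 0],
    [0.4, 0, 0, 0, 0, 0, 0],
  ],
)

```text
t: 11.55
tool_pos: [0.5332, 0.0853, 0.1632]
orientation: [-2.218, -2.221, 0.003]
force: [-1.1, -0.0, -0.0]
opening: 0.056
```

```bash
python3 -c "
from h import *
go([.5343,.084,.163])"
```

```text
t 11.55 pos [0.5332 0.0853 0.1632] F [-1.1 -0.  -0. ] op 0.056
shift [-0.0013  0.0011  0.0002] turn [-0.0034 -0.0004  0.0017]
```

>>> jog_arm(
  steps=[
    [0.55, -0.0013, 0.001, 0, -0.0034, 0, 0.0017],
    [0.6, -0.0013, 0.001, 0, -0.0034, 0, 0.0017],
    [0.6, -0.0013, 0.001, 0, -0.0034, 0, 0.0017],
    [0.6, -0.0013, 0.001, 0, -0.0034, 0, 0.0017],
  ],
  force=12,
)

```text
t: 12.05
tool_pos: [0.5342, 0.0839, 0.1632]
orientation: [-2.221, -2.221, -0.0]
force: [0.2, 0.1, -1.1]
opening: 0.0373
```

```bash
python3 -c "
from h import *
go([.5343,.084,.163])"
```

```text
t 12.05 pos [0.5342 0.0839 0.1632] F [ 0.2  0.1 -1.1] op 0.0373
shift [0.0001 0.0001 0.0002] turn [-0.0001 -0.0005 -0.0002]
```

>>> jog_arm(
  steps=[
    [1, 0, 0, 0, 0, 0, 0],
    [1, 0, 0, 0, 0, 0, 0],
    [1, 0, 0, 0, 0, 0, 0],
    [1, 0, 0, 0, 0, 0, 0],
  ],
  force=12,
)

```text
t: 12.55
tool_pos: [0.5342, 0.0839, 0.1632]
orientation: [-2.221, -2.221, -0.0]
force: [-0.2, 0.1, -0.9]
opening: 0.0278
```

```bash
python3 -c "
from h import *
from plant import robot
print(robot.read_state()['wrist_torque'])
go([.5343,.084,.163])"
```

```text
[-0.12674337 -0.0026643   0.02930605]
t 12.55 pos [0.5342 0.0839 0.1632] F [-0.2  0.1 -0.9] op 0.0278
shift [0.0001 0.0001 0.0002] turn [-0.0001 -0.0004 -0.0001]
```

>>> jog_arm(
  steps=[
    [1, 0, 0, 0, 0, 0, 0],
    [1, 0, 0, 0, 0, 0, 0],
    [1, 0, 0, 0, 0, 0, 0],
    [1, 0, 0, 0, 0, 0, 0],
  ],
  force=25,
)

```text
t: 13.05
tool_pos: [0.5341, 0.0839, 0.1631]
orientation: [-2.221, -2.221, -0.0]
force: [0.0, -0.6, 0.0]
opening: 0.0274
```

>>> jog_arm(
  steps=[
    [1, 0, 0, -0.001, 0, 0, 0],
    [1, 0, 0, -0.003, 0, 0, 0],
    [1, 0, 0, -0.005, 0, 0, 0],
    [1, 0, 0, -0.005, 0, 0, 0],
  ],
)

```text
t: 13.55
tool_pos: [0.5342, 0.0839, 0.1684]
orientation: [-2.221, -2.221, -0.001]
force: [-0.6, -0.2, -1.7]
opening: 0.0275
```

```bash
python3 -c "
from h import *
from plant import robot
print(robot.read_state()['wrist_torque'])
go([.5342,.0839,.2312])"
```

```text
[-0.07068482  0.06000222 -0.00735851]
t 13.55 pos [0.5342 0.0839 0.1684] F [-0.6 -0.2 -1.7] op 0.0275
shift [-0.     -0.     -0.0628] turn [ 0.0001 -0.0005 -0.0001]
```

No side force, and the rod's weight is on the gripper. Continuing up in small steps.

>>> jog_arm(
  steps=[
    [1, 0, 0, -0.003, 0, 0, 0],
    [1, 0, 0, -0.007, 0, 0, 0],
    [1, 0, 0, -0.011, 0, 0, 0],
    [1, 0, 0, -0.015, 0, 0, 0],
    [1, 0, 0, -0.018, 0, 0, 0],
  ],
)

```text
t: 14.18
tool_pos: [0.5344, 0.0839, 0.1868]
orientation: [-2.222, -2.221, -0.001]
force: [1.5, -0.0, -3.4]
opening: 0.0275
```

```bash
python3 -c "
from h import *
go([.5342,.0839,.2312])"
```

```text
t 14.18 pos [0.5344 0.0839 0.1868] F [ 1.5 -0.  -3.4] op 0.0275
shift [ 0.     -0.0001 -0.0444] turn [ 0.0005 -0.0005 -0.0002]
```

>>> jog_arm(
  steps=[
    [1, 0, 0, -0.003, 0, 0, 0],
    [1, 0, 0, -0.007, 0, 0, 0],
    [1, 0, 0, -0.011, 0, 0, 0],
    [1, 0, 0, -0.015, 0, 0, 0],
    [1, 0, 0, -0.018, 0, 0, 0],
  ],
)

```text
t: 14.8
tool_pos: [0.5344, 0.0839, 0.2051]
orientation: [2.221, 2.221, 0.001]
force: [0.1, -0.4, -2.8]
opening: 0.0276
```

```bash
python3 -c "
from h import *
go([.5342,.0839,.2312])"
```

```text
t 14.8 pos [0.5344 0.0839 0.2051] F [ 0.1 -0.4 -2.8] op 0.0276
shift [-0.     -0.0002 -0.0261] turn [ 0.0007 -0.0005 -0.0001]
```

>>> jog_arm(
  steps=[
    [1, 0, 0, -0.004, 0, 0, 0],
    [1, 0, 0, -0.009, 0, 0, 0],
    [1, 0, 0, -0.014, 0, 0, 0],
    [1, 0, 0, -0.018, 0, 0, 0],
    [1, 0, 0, -0.021, 0, 0, 0],
  ],
)

```text
t: 15.42
tool_pos: [0.5345, 0.0839, 0.2265]
orientation: [2.221, 2.221, 0.002]
force: [-0.3, 0.2, -2.9]
opening: 0.028
```

```bash
python3 -c "
from h import *
go([.5342,.0839,.2312])"
```

```text
t 15.43 pos [0.5345 0.0839 0.2265] F [-0.3  0.2 -2.9] op 0.028
shift [-0.     -0.0003 -0.0047] turn [ 0.0009 -0.0005 -0.0002]
```

>>> jog_arm(
  steps=[
    [1, 0, 0, -0.002, 0, 0, 0],
    [1, 0, 0, -0.004, 0, 0, 0],
    [1, 0, 0, -0.0045, 0, 0, 0],
    [1, 0, 0, -0.0045, 0, 0, 0],
    [1, 0, 0, -0.0045, 0, 0, 0],
  ],
)

```text
t: 16.05
tool_pos: [0.5344, 0.0839, 0.2309]
orientation: [2.221, 2.221, 0.001]
force: [-0.6, -1.1, -1.8]
opening: 0.0273
```

```bash
python3 -c "
from h import *
from plant import robot
go([.5342,.0839,.2312])
for n in ['scene','side']:
    c=robot.read_camera(n);pickle.dump(c,open(n+'6.pkl','wb'))
    print(n,'pred cap',proj(c,[.5343,.084,.25]),'post',proj(c,[.5354,.1892,.25]))
    if n=='scene': crop(c['image'],340,110,420,180,10,'pics/s6.png')
    if n=='side': crop(c['image'],285,180,375,280,6,'pics/d6.png')
"
```

```text
t 16.05 pos [0.5344 0.0839 0.2309] F [-0.6 -1.1 -1.8] op 0.0273
shift [ 0.     -0.0002 -0.0003] turn [ 0.0007 -0.0005 -0.0001]
scene pred cap [367.14266975 145.22432504] post [401.44861412 142.93502934]
side pred cap [332.41455367 202.46554903] post [328.78849611 241.22810395]
```

View pics/s6.png

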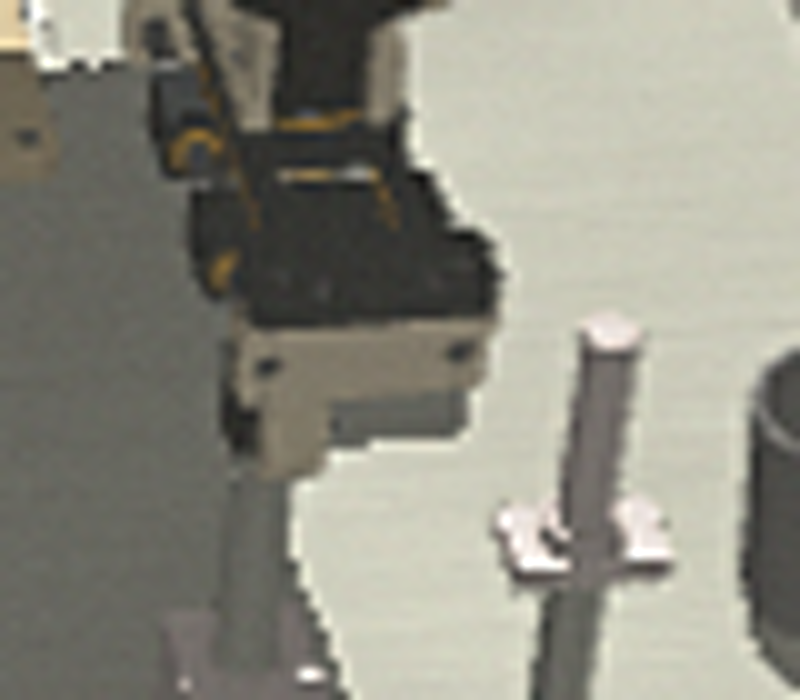

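View pics/d6.png

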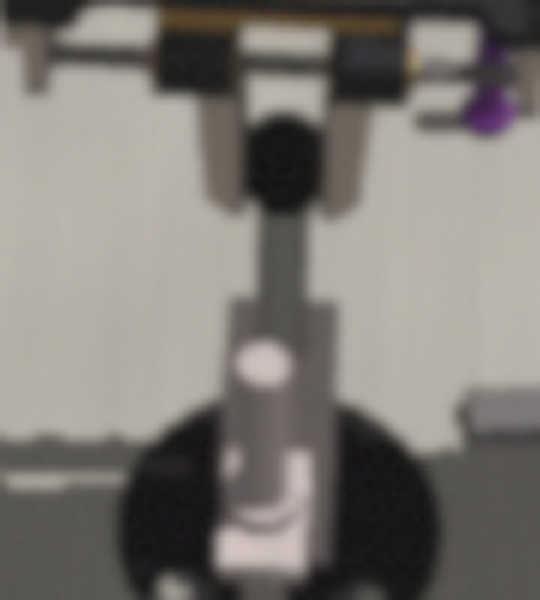

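Run:
```python
from h import *
s=load("scene6");d=load("side6")
S=lambda x,y,k,a,b:(a+(x+.5)/k-.5,b+(y+.5)/k-.5)
print("post top",tri([ray(s,S(611,332,10,340,110)),ray(d,S(264,363,6,285,180))]))
# cap z from side view given axis xy: find z minimising row error
o,dd=ray(d,S(284,138,6,285,180)); t=(0.084-o[1])/dd[1]; print("cap top on axis",o+t*dd)
for w in (332,): pass
```

```text
post top (array([0.53574923, 0.18675194, 0.25090156]), [np.float64(0.00032863496071244857), np.float64(0.0003286349607124668)])
cap top on axis [0.5353647  0.084      0.24955437]
```

The post top is at 0.250–0.251 and the cap top at about 0.2497. I'll hold briefly, check that the rod is steady, and hand in.

>>> jog_arm(
  steps=[
    [1, 0, 0, -0.0005, 0, 0, 0],
    [1, 0, 0, -0.0005, 0, 0, 0],
    [1, 0, 0, -0.0005, 0, 0, 0],
    [1, 0, 0, -0.0005, 0, 0, 0],
  ],
)

```text
t: 16.65
tool_pos: [0.5344, 0.0839, 0.2314]
orientation: [2.222, 2.221, 0.001]
force: [0.1, -1.0, -3.1]
opening: 0.0273
```

```bash
python3 -c "
from h import *
from plant import robot
s=robot.read_state();print(s['tool_pos'],s['force'],s['opening'],abs(s['dq']).max())
print(robot.close_job())"
```

```text
[0.53440258 0.08392027 0.2313641 ] [ 0.0871259  -0.97541457 -3.13733728] 0.02731923464354319 0.002226121260831637
the job is handed in; nothing more can be done
None
```

I stood the tall plain post upright on the ledge and released it while the rod was still fully down. I then gripped the rod's cap, drew it straight up 68 mm and handed the job in at 16.7 s, still holding it. The program reports no verdict, so these are my own last checks:

- **Height match:** the post's top triangulated at z = 0.251 m; the contact height when I set it down gave about 0.250 m. The cap's top was at about 0.250 m, from both the arm's travel and the side camera. The two tops agree to within about 1 mm.
- **Rod:** about 40 mm of it was still in the bore by calculation. Sideways force at the wrist was about 1 N at hand-in and at most 1.5 N in the readings on the way up. The vertical force was about 3 N, consistent with the rod's weight. The arm was still.
- **Other things:** nothing else appeared to have been touched in the pictures, though I did not measure the other objects again at the end.

No check failed. One rough single-camera reading put the released post's top about 4 mm off in x. The wrist picture and the later triangulation both showed it standing upright and centred.

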